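# Draw a hot glassware tray to the front of a cooling rack with the tray hook

### The arm

A 7-joint arm with a two-finger parallel gripper is mounted at the origin on the work surface. World frame = base frame: x ahead of the robot, y to its left, z up, the work surface at z = 0. Lengths are in m, angles in degrees, forces in N, time in s.
With the tool pointing down it reaches from about 0.4 to 0.75 m from the base axis. Payload 19.5 kg.
Tool frame: the origin (TCP) lies on the front face of the gripper's body, between the roots of the fingers; the fingertips stand 73 mm ahead of it and the grasp point (between the pads) lies 54 mm ahead of it (arm.finger_overhang is the distance from the TCP to the fingertips, in m); z points along the fingers, y is the line along which they close (so a half turn about z gives the same grasp; the last joint's range is limited). The gripper opens to 85 mm and grips with 20 to 120 N. Pads are 22 mm wide; open, the fingers measure 114 mm over their backs; the gripper's body (76 mm by 85 mm) begins 54 mm behind the grasp point. The pads swing forward as they close: fully open they stand 13 mm farther back than shut.
Start: joints at [-76.473, 40.479, -1.581, 85.061, 1.261, 54.483, -4.326], TCP at [0.158, 0.553, 0.304] pointing down, gripper open.
Joint ranges: [-155.06, 155.06], [-18.47, 123.98], [-90, 86.84], [0, 140.48], [-83.41, 263.41], [0, 116], [-161.91, 161.91]. Speed limits (degrees/s): [108.29, 108.29, 147.25, 147.25, 172.46, 172.46, 172.46].

### API

Orientations are given as a 3x3 rotation matrix whose columns are the frame's x, y, z axes.
In Python, from bench import arm gives the robot as it stands.
- The arm moves only by the shell command python3 -m creep 'ROWS'. ROWS is JSON, a list of rows, each a list of 7 numbers: the opening in per cent of the stroke, from 0 (shut) to 100 (fully open), then the shift along the world's x, y, z in m, then the turn, a rotation vector about the world's x, y, z in rad. A call has 1 to 12 rows; each row is the pose to reach, as a shift and turn from the pose commanded when the call began; what a row does not reach only later rows make up. A row lasts 1/12 s, in which the tool goes at most 41.7 mm and 7.16 degrees, less where a joint would pass 70% of its speed; a pose out of reach is approached as far as the arm can. A call with a gripper value outside its range is refused whole. The fingers move at their own pace and stop on an object; the grip force is fixed at half the most. Time passes only in rows, so rows that repeat a pose let the fingers close. It gives the time, the measured TCP pose, the force, the opening and the grip force at its end, in the units of the state.
- arm.get_obs(): the state, without advancing time (a new reading comes with each control period).
- arm.read_camera(name): name is "scene" or "top" or "wrist"; returns the picture (384x512x3 uint8, red, green, blue); there is no depth.
- arm.camera_params(name): a dict with "mtx" (3x3 intrinsics, pixels), "distortion" ([k1, k2, p1, p2, k3] as OpenCV has them; the pictures are not rectified), "world_from_camera" (4x4, takes a point from camera to world coordinates). Camera axes: x right, y up, looking along -z (the intrinsics and any distortion apply to the point x, -y, -z); pixel columns grow to the right and rows downward; lengths in m; the calibration is good to about 2 mm. A picture is of the moment at which its call begins: read the wrist's pose just before it. camera_params takes no time and is no camera call; for the wrist camera it gives the pose at the moment of the call.
- arm.sign_off(): hands the job in; it is judged then, once.
The state is a dict: "time": time; "joint_positions": joint angles; "joint_vel": joint speeds; "joint_efforts": joint torques, N m; "tcp_pos": TCP position; "tcp_rot": TCP orientation; "contact_force": force on the tool from outside, world axes, zero at the start; "ft_torque": the same for the moment, N m; "width": opening from 0.0 (shut) to 1.0 (fully open); "gripper_force": force on a finger pad.
Only numpy, scipy, OpenCV 4.12 (cv2) and the standard library are available. Lean on these libraries where they do the work, as an engineer would, in place of code of your own. Each camera call takes 0.05 s, during which the arm holds its last target. There are 200 camera calls.

### The job

The tray with the conical flask and the beaker, at the back of the cooling rack, is still hot from the oven: take the tray hook from its rest, pass it on its side through the low gap over the tray, hook its nose down behind the tray's front rim and draw the tray gently forward along the deck until its front stands square and fully up against the raised stop at the rack's front edge. Never touch the trays or the glassware with the hand, keep the glassware standing in its tray, and leave the other tray and the things on the bench where they are. Then unhook, and lay the hook back in its rest with the rod fully down in both slots, as you found it.

Things in the scene. Friction and masses are not known exactly. Their poses are not given: they have to be found in the camera images.
- rack: two-tier metal cooling rack, fixed. Origin: bench level under its centre; its open front faces its own -x. Lower deck: sheet 400 deep (x -200 to +200) by 360 wide (y), top at z 30. Along its front edge runs the raised stop, 12 above the deck, inner face at x -194. Back lip inner face at x +194
- rack_stop (a point): middle of the stop's inner face at the rack's front edge, 6 above the lower deck (the tray's front wall comes to rest against this face); axes as the rack
- rack_upper (a point): middle of the front edge of the upper deck, at its underside (z 110 of the rack, x -90); axes as the rack. The upper deck is a wire grid from here back to x +194 of the rack over the whole width, top at z 123, bottles and a box at its back up to z 220; posts 14 thick at x -86 and +190, y -176 and +176. In front of this edge the lower deck is open to above. 40 lie free between tray rim and upper deck
- tray: the tray to draw forward, the one with the flask and beaker: open aluminium tray 160 long (own x) by 125 wide by 40 high, walls and floor 4 thick, 0.35 to 0.7 kg empty. Origin: centre of its underside; front wall at its own -x, which faces as the rack's front does. Slides on the lower deck in the left or right half. Home (front wall on the stop) its origin is at x -114 of the rack, z 30
- tray_rim (a point): middle of the top of the tray's front wall (4 thick, centred here), axes as the tray. A flat rim 3 thick turns out to 9 in front of this point. The first 70 behind the wall are empty inside. At the start it lies 40 to 120 behind the upper deck's front edge. Dragging takes some 3 to 10 N; at the stop the pull rises sharply; over 40 N between hook and tray is too rough
- flask: conical glass flask, 47 across at the foot, 68 high, 60 g, loose, standing in the back half of the tray; origin: centre of its foot, z up
- beaker: glass beaker, 42 across, 56 high, 35 g, loose, standing beside the flask; origin: centre of its foot, z up
- tray_tubes: the other tray, the same make and size, about 0.6 kg, with a white rack of six short stoppered tubes in it, in the other half of the rack (at least 20 mm between the trays); origin: centre of its underside. Must stay where it is
- rest: grey sheet-metal rest for the hook, fixed; origin: centre of its underside. Base 170 (x) by 60 by 6; two uprights 5 thick, 44 wide, at x -75 and +75, each with an upward-open slot 11 wide: bottom at z 48, straight to z 62, then a mouth flared to about 38 wide at z 77. The hook lies in it, nose towards the rest's +x, grip between the uprights with about 20 play each way
- slot_front (a point): middle of the bottom of the slot at the rest's +x end
- slot_rear (a point): middle of the bottom of the slot at the rest's -x end
- hook_grip (a point): centre of the hook's wooden grip, axes as the hook. The flat-sided grip is 104 long (x -52 to +52), 20 wide (y), 24 high (z), the rod through its middle. In the rest this point is 52 above the bench
- hook_nose (a point): on the nose's centre line, 4 above its lower end: x +250, z -34 of the hook_grip frame
- rod_front (a point): on the rod's axis, x +75 of the hook_grip frame: lies 4 above point slot_front when the rod is fully down in the front slot
- rod_rear (a point): on the rod's axis, x -75 of the hook_grip frame: lies 4 above point slot_rear when the rod is fully down in the rear slot
- hook: the tray hook, its frame at the grip's centre: a straight steel rod 8 thick along its x, from x -100 (rear knob) to x +250, there bent square down (own -z) into a nose whose lower end is 38 below the rod's axis; nose down it is 42 high, too high for the gap over the tray's rim; rolled 45 degrees onto its side it is 32 high. 0.28 kg, centre of mass about 50 ahead of the origin
- slide_box: closed grey slide box 97 x 172 x 34 on the bench; origin: centre of its underside. Must stay where it is
- dishes: stack of three petri dishes, 92 across, 43 high, on the bench; origin: centre of its underside. Must stay where it is
- wash_bottle: white wash bottle, 64 across, 150 high with a bent spout, on the bench; origin: centre of its underside. Must stay where it is
Things that resemble listed ones, but are neither listed nor needed, are in the scene too. What is shaped like the beaker but purple is not meant.

How it is judged:
By the outcome, as a careful person would: the job done as asked, in the order asked, and still so for the second after the job is handed in, with the robot touching nothing.
It also fails if it takes over 58 s, if anything falls off the work surface, if the arm or the gripper's body presses on something with over 40 N, if the wrist force passes 120 N, or if a joint passes its speed limit or range.

## Working session

There is one attempt and no reset: what is moved stays moved. The work goes in short steps, Python scripts to look and compute and a shell command to move; the robot and the scene stay as the last step left them, time stands still between calls to the robot, and variables do not carry over. Pictures are saved under pics/ and viewed, at most 10 in all, crops included, and the job is handed in when it is done.

```bash
ls; mkdir -p pics; python3 - <<'E'
from bench import arm
import cv2,numpy as np
np.set_printoptions(precision=4,suppress=True)
for n in ("scene","top","wrist"):
    p=arm.camera_params(n); print(n,p["mtx"].tolist(),p["distortion"],"\n",np.array(p["world_from_camera"]))
    im=arm.read_camera(n); cv2.imwrite(f"pics/{n}0.png",im[:,:,::-1])
    if n!="wrist": cv2.imwrite(f"pics/{n}0b.png",cv2.resize(im[:,:,::-1],(800,600),interpolation=cv2.INTER_CUBIC))
o=arm.get_obs();print(o["tcp_pos"],o["tcp_rot"],o["time"])
E
```

```text
pics
scene [[465.84693875487994, 0.0, 262.7062980522627], [0.0, 465.84693875487994, 193.85804321879752], [0.0, 0.0, 1.0]] [-0.0585  0.      0.      0.      0.    ] 
 [[-0.0617 -0.7009  0.7106  1.7026]
 [ 0.9981 -0.038   0.0492  0.0888]
 [-0.0075  0.7122  0.7019  1.2687]
 [ 0.      0.      0.      1.    ]]
top [[470.8327785736058, 0.0, 254.31246603135634], [0.0, 470.8327785736058, 188.21515085885773], [0.0, 0.0, 1.0]] [-0.0954  0.      0.      0.      0.    ] 
 [[-0.099   0.9717 -0.2146  0.2346]
 [-0.9951 -0.0952  0.0279  0.023 ]
 [ 0.0067  0.2163  0.9763  1.4112]
 [ 0.      0.      0.      1.    ]]
wrist [[323.5772087181959, 0.0, 259.24339559558786], [0.0, 323.5772087181959, 197.41839641363165], [0.0, 0.0, 1.0]] [-0.0815  0.      0.      0.      0.    ] 
 [[ 0.2726 -0.9255 -0.2631  0.0907]
 [ 0.9621  0.2622  0.0744  0.5719]
 [ 0.0002 -0.2734  0.9619  0.3736]
 [ 0.      0.      0.      1.    ]]
[0.1577 0.5528 0.3036] [[-0.9616  0.2743 -0.0002]
 [ 0.2743  0.9616 -0.0008]
 [ 0.     -0.0008 -1.    ]] 0.15
```

View pics/top0b.png

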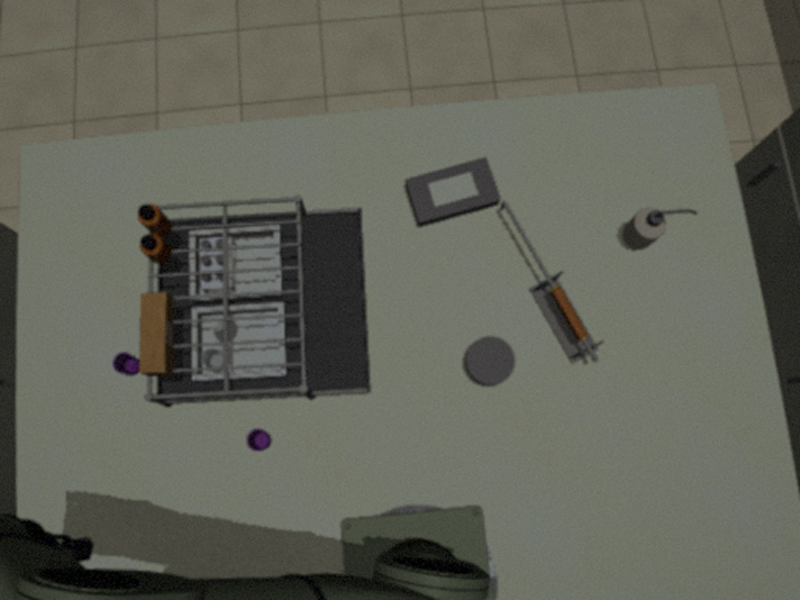

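View pics/scene0b.png

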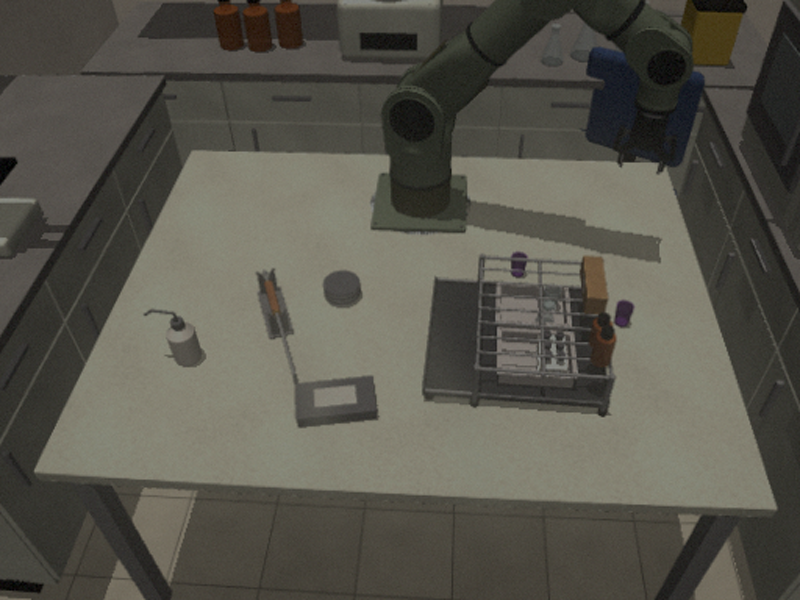

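The top view shows the rack at (150–370, 200–400) with its front facing image right, i.e. world −y. The flask tray is the lower one, at (190–287, 303–380). The hook lies from (500, 205) to (595, 355), with its grip near (570, 312).

```bash
python3 - <<'E'
import cv2
im=cv2.imread("pics/top0.png")
def c(x,y,w,h,s,n):
    a=cv2.resize(im[y:y+h,x:x+w],None,fx=s,fy=s,interpolation=cv2.INTER_CUBIC)
    a=cv2.convertScaleAbs(a,alpha=1.6); cv2.imwrite(n,a)
c(85,120,160,120,5,"pics/crack.png"); c(85,140,160,120,5,"pics/crack.png")
c(255,95,150,146,4,"pics/chook.png")
E
```

```text
(no output)
```

View pics/crack.png

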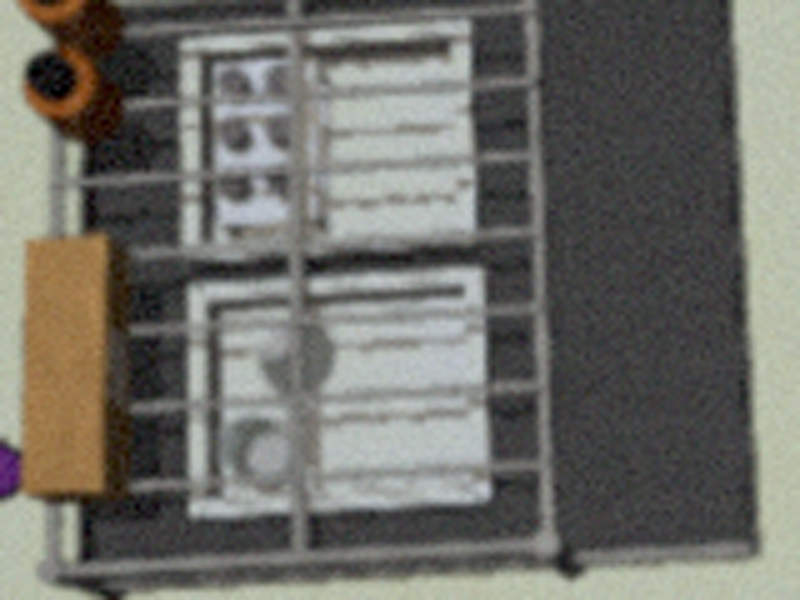

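View pics/chook.png

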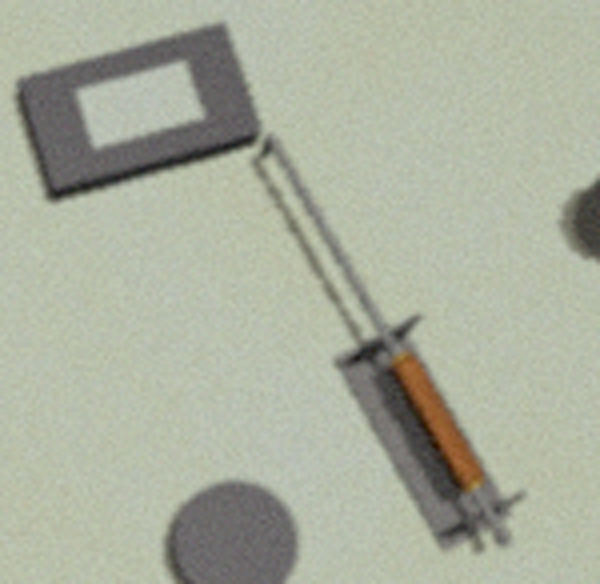

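```bash
cat > h.py <<'E'
import numpy as np, cv2
from scipy.optimize import least_squares
from bench import arm
np.set_printoptions(precision=4,suppress=True)
def proj(P,cam):
    T=np.linalg.inv(np.array(cam["world_from_camera"])); q=np.atleast_2d(P)@T[:3,:3].T+T[:3,3]
    q=q*[1,-1,-1]
    return cv2.projectPoints(q[:,None],np.zeros(3),np.zeros(3),np.array(cam["mtx"]),np.array(cam["distortion"]))[0][:,0]
def place(p,L):
    x,y,a=p; L=np.atleast_2d(L); c,s=np.cos(a),np.sin(a)
    return np.c_[x+c*L[:,0]-s*L[:,1], y+s*L[:,0]+c*L[:,1], L[:,2]]
def fit(obs,p0):
    "obs: list of (cam, local pts incl. world z, pixels); pose x,y,yaw"
    f=lambda p: np.concatenate([(proj(place(p,L),c)-np.array(px)).ravel() for c,L,px in obs])
    r=least_squares(f,p0,loss="soft_l1"); return r.x,r.fun.reshape(-1,2)
def unz(px,s,ox,oy): px=np.array(px,float); return (px+.5)/s-.5+[ox,oy]
def ray(px,cam,z):
    u=cv2.undistortPoints(np.array(px,float).reshape(-1,1,2),np.array(cam["mtx"]),np.array(cam["distortion"]))[:,0]
    M=np.array(cam["world_from_camera"]); d=np.c_[u[:,0],-u[:,1],-np.ones(len(u))]@M[:3,:3].T
    return M[:3,3]+d*((z-M[2,3])/d[:,2])[:,None]
E
python3 - <<'E'
from h import *
t=arm.camera_params("top"); s=arm.camera_params("scene")
k=lambda px:unz(px,5,85,140); b=lambda px:unz(px,4,255,95); d=lambda px:unz(px,1/.64,0,0)
L=np.array([[-200,180,42],[-86,176,123],[190,176,123],[-200,-180,42],[-86,-176,123]])/1e3
px=np.r_[k([[760,545],[545,548],[50,572]]),d([[360,210],[298,200]])]
Ls=np.array([[-200,180,42],[-200,-180,0],[-86,176,123],[190,-176,0]])/1e3
ps=d([[434,280],[424,398],[480,258],[606,410]])
p,r=fit([(t,L,px),(s,Ls,ps)],[.4,.3,1.57]); print("rack",p[:2],np.degrees(p[2]));print(r)
L=np.array([[-87,-69.5,70],[-87,69.5,70],[87,-69.5,70],[87,69.5,70]])/1e3
q,r=fit([(t,L,k([[487,266],[492,498],[190,282],[190,517]]))],[.4,.3,1.57]);print("tray",q[:2],np.degrees(q[2]));print(r)
q2,r=fit([(t,L,k([[471,20],[474,236],[180,38],[180,250]]))],[.5,.3,1.57]);print("tubes",q2[:2],np.degrees(q2[2]));print(r)
c,sn=np.cos(p[2]),np.sin(p[2]);R=np.array([[c,sn],[-sn,c]])
for v in(q,q2):print("in rack",R@(v[:2]-p[:2])*1e3)
L=np.array([[250,0,52],[52,0,64],[-52,0,64],[-100,0,56]])/1e3
q,r=fit([(t,L,b([[272,140],[403,356],[474,488],[503,538]]))],[.5,-.2,1]);print("hook",q[:2],np.degrees(q[2]));print(r)
L=np.array([[-85,30,6],[85,30,6],[-85,-30,6],[-75,-22,77],[75,-22,77]])/1e3
q,r=fit([(t,L,b([[444,549],[340,362],[500,515],[522,494],[419,319]]))],[.5,-.2,1]);print("rest",q[:2],np.degrees(q[2]));print(r)
print("box corner",ray(b([[260,138],[226,25],[20,80]]),t,.034), "dishes",ray(b([[232,545]]),t,.043))
E
```

```text
rack [0.5439 0.2472] 88.09351004052563
[[-0.0362  1.6497]
 [ 0.3207 -0.3621]
 [-0.6009  0.8017]
 [-0.4386 -1.815 ]
 [-1.2362 -0.9228]
 [-0.3302 -3.2426]
 [-1.7709  0.9703]
 [ 0.6938 -2.59  ]
 [-3.2947  0.2639]]
tray [0.4718 0.286 ] 87.72493319988715
[[-0.2215 -0.4718]
 [ 0.1274  0.6704]
 [-0.0109 -0.319 ]
 [ 0.0957  0.1472]]
tubes [0.6251 0.286 ] 87.61575085848067
[[-0.2623 -1.1552]
 [ 0.1418  0.9666]
 [ 0.2062 -1.4492]
 [-0.0944  1.4144]]
in rack [36.4408 73.3087]
in rack [ 41.5146 -79.9004]
hook [ 0.4649 -0.3332] 21.58153378099472
[[-0.2246 -0.5891]
 [ 0.1118  0.7085]
 [-0.0591 -1.3795]
 [ 0.1656  0.9886]]
rest [ 0.4636 -0.3343] 21.679341872958766
[[-0.0192  0.9429]
 [-1.5417 -1.1154]
 [ 2.877   0.3349]
 [-0.0443  0.2953]
 [-0.0347 -0.7383]]
box corner [[ 0.704  -0.2361  0.034 ]
 [ 0.7997 -0.2219  0.034 ]
 [ 0.7691 -0.0561  0.034 ]] dishes [[ 0.3914 -0.1733  0.043 ]]
```

```bash
python3 -m creep '[[100,0.1,0,0.06,0,0,-0.1],[100,0.2,-0.1,0.06,0,0,-0.25],[100,0.25,-0.2,0.06,0,0,-0.4],[100,0.25,-0.25,0.06,0,0,-0.5],[100,0.25,-0.3,0.06,0,0,-0.6],[100,0.25,-0.35,0.06,0,0,-0.7],[100,0.25,-0.4,0.06,0,0,-0.85],[100,0.25,-0.45,0.06,0,0,-0.95],[100,0.25,-0.5,0.06,0,0,-1.1],[100,0.25,-0.5,0.06,0,0,-1.2],[100,0.25,-0.5,0.06,0,0,-1.3],[100,0.25,-0.5,0.06,0,0,-1.3]]'; python3 -c "
from h import *
o=arm.get_obs();print(o['tcp_rot'],o['joint_positions'])"
```

```text
time: 1.15
tcp_pos: [0.3838, 0.1525, 0.3599]
tcp_rot: [[0.014, 1.0, -0.0], [1.0, -0.014, 0.0], [0.0, -0.0, -1.0]]
contact_force: [1.5, 0.5, 0.1]
width: 1.0
gripper_force: 0.0
[[ 0.0137  0.9999 -0.0001]
 [ 0.9999 -0.0137  0.0001]
 [ 0.0001 -0.0001 -1.    ]] [-38.6298  23.606   19.3496 110.7952 -10.4112  47.2738 -14.4692]
```

```bash
python3 -m creep '[[100,0.0,-0.04,0,0,0,-0.1],[100,0.02,-0.08,0,0,0,-0.2],[100,0.04,-0.12,0,0,0,-0.3],[100,0.05,-0.16,0,0,0,-0.4],[100,0.06,-0.2,0,0,0,-0.5],[100,0.07,-0.24,0,0,0,-0.6],[100,0.08,-0.28,0,0,0,-0.7],[100,0.09,-0.32,0,0,0,-0.8],[100,0.09,-0.36,0,0,0,-0.9],[100,0.09,-0.4,0,0,0,-1.0],[100,0.09,-0.44,0,0,0,-1.1],[100,0.09,-0.48,0,0,0,-1.18]]';python3 -m creep '[[100,0,0,0,0,0,0],[100,0,0,0,0,0,0],[100,0,0,0,0,0,0]]'; python3 -c "
from h import *
o=arm.get_obs();print(o['tcp_rot'],o['joint_positions'])
import pickle
c=arm.camera_params('wrist');im=arm.read_camera('wrist');pickle.dump(c,open('w1.pkl','wb'))
cv2.imwrite('pics/w1.png',cv2.convertScaleAbs(cv2.resize(im[:,:,::-1],(800,600),interpolation=cv2.INTER_CUBIC),alpha=1.4))"
```

```text
time: 2.15
tcp_pos: [0.4736, -0.3277, 0.3597]
tcp_rot: [[0.929, 0.37, -0.0], [0.37, -0.929, 0.0], [-0.0, -0.0, -1.0]]
contact_force: [1.5, 1.0, 0.8]
width: 0.998
gripper_force: 0.0
time: 2.4
tcp_pos: [0.4741, -0.3253, 0.3595]
tcp_rot: [[0.927, 0.375, -0.0], [0.375, -0.927, 0.001], [-0.0, -0.001, -1.0]]
contact_force: [-0.2, 0.9, -0.4]
width: 0.997
gripper_force: 0.0
[[ 0.927   0.3752 -0.0005]
 [ 0.3752 -0.927   0.0009]
 [-0.0001 -0.001  -1.    ]] [ 14.9946  41.1903  34.9589  80.2158 -24.3746  66.2294 -14.8498]
```

View pics/w1.png

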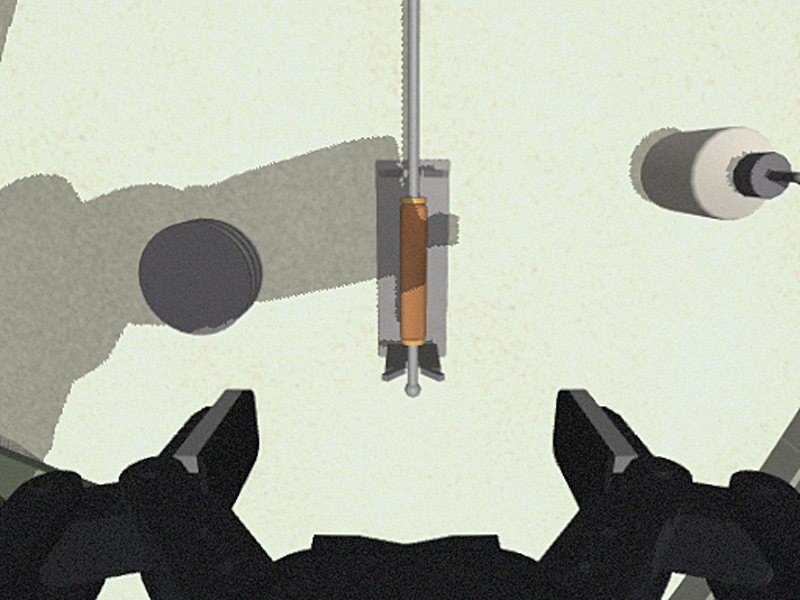

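The wrist view shows the rod upright in the picture at u≈413. The grip runs from (413, 199) to (412, 345), the rear knob is at (412, 390), and the slots hold the rod. Next I compute the hook pose.

```bash
python3 - <<'E'
from h import *
import pickle
c=pickle.load(open('w1.pkl','rb'))
d=lambda px:unz(px,1/.64,0,0)
L=np.array([[52,0,64],[-52,0,64],[-100,0,52],[150,0,56]])/1e3
q,r=fit([(c,L[:3],d([[413,199],[412.5,344],[412.5,390]]))],[.465,-.333,.38]);print("hook",q[:2],np.degrees(q[2]));print(r)
a=ray(d([[412,3],[413,175]]),c,.056);v=a[0]-a[1];print(a,"rod yaw",np.degrees(np.arctan2(v[1],v[0])))
L=np.array([[85,30,6],[85,-30,6],[-85,30,6],[-85,-30,6]])/1e3
q2,r=fit([(c,L,d([[377,163],[449,163],[378,354],[448,354]]))],[.465,-.333,.38]);print("rest",q2[:2],np.degrees(q2[2]));print(r)
t=place(q,[[.012,0,.052+.054]])[0];o=arm.get_obs()
R=o['tcp_rot'];print("shift",t-o['tcp_pos'],"turn",q[2]-np.arctan2(R[1][0],R[0][0]))
E
```

```text
hook [ 0.4693 -0.3325] 22.244291906789364
[[-0.0322  1.3571]
 [ 0.1127 -2.9657]
 [-0.0828  0.0211]]
[[ 0.6397 -0.2621  0.056 ]
 [ 0.5342 -0.3061  0.056 ]] rod yaw 22.642845636222912
rest [ 0.4652 -0.3351] 22.354112191417055
[[-0.6587 -1.0969]
 [ 0.6654 -1.2502]
 [ 0.9922  2.4545]
 [-1.0033  2.326 ]]
shift [ 0.0061 -0.0031 -0.2538] turn 0.002722877376124755
```

```bash
python3 -m creep '[[100,0.005,-0.003,-0.04,0,0,0.004],[100,0.005,-0.003,-0.08,0,0,0.004],[100,0.005,-0.003,-0.12,0,0,0.004],[100,0.005,-0.003,-0.16,0,0,0.004],[100,0.005,-0.003,-0.2,0,0,0.004],[100,0.005,-0.003,-0.225,0,0,0.004],[100,0.005,-0.003,-0.24,0,0,0.004],[100,0.005,-0.003,-0.253,0,0,0.004],[100,0.005,-0.003,-0.253,0,0,0.004],[100,0.005,-0.003,-0.253,0,0,0.004]]' && python3 -m creep '[[60,0,0,0,0,0,0],[40,0,0,0,0,0,0],[20,0,0,0,0,0,0],[0,0,0,0,0,0,0],[0,0,0,0,0,0,0],[0,0,0,0,0,0,0],[0,0,0,0,0,0,0],[0,0,0,0,0,0,0],[0,0,0,0,0,0,0],[0,0,0,0,0,0,0]]'
```

```text
time: 3.28
tcp_pos: [0.4794, -0.3283, 0.1074]
tcp_rot: [[0.925, 0.379, 0.0], [0.379, -0.925, 0.0], [0.0, 0.0, -1.0]]
contact_force: [-0.1, -0.1, 0.5]
width: 1.0
gripper_force: 0.0
time: 4.12
tcp_pos: [0.479, -0.3286, 0.1072]
tcp_rot: [[0.926, 0.379, 0.0], [0.379, -0.926, 0.0], [0.0, -0.0, -1.0]]
contact_force: [-1.5, 2.1, 6.3]
width: 0.221
gripper_force: 59.0
```

```bash
python3 -m creep '[[0,0,0,0.01,0,0,0],[0,0,0,0.03,0,0,0],[0,0,0,0.06,0,0,0],[0,0,0,0.09,0,0,0],[0,0,0,0.12,0,0,0],[0,0,0,0.15,0,0,0],[0,0,0,0.18,0,0,0],[0,0,0,0.18,0,0,0],[0,0,0,0.18,0,0,0]]'; python3 -c "
from h import *
import pickle
o=arm.get_obs();pickle.dump((arm.camera_params('wrist'),o),open('w2.pkl','wb'));im=arm.read_camera('wrist')
cv2.imwrite('pics/w2.png',cv2.convertScaleAbs(cv2.resize(im[:,:,::-1],(800,600),interpolation=cv2.INTER_CUBIC),alpha=1.4))"
```

```text
time: 4.87
tcp_pos: [0.479, -0.3288, 0.2883]
tcp_rot: [[0.926, 0.378, 0.002], [0.378, -0.926, -0.001], [0.001, 0.002, -1.0]]
contact_force: [0.0, 0.4, -3.0]
width: 0.22
gripper_force: 59.0
```

View pics/w2.png

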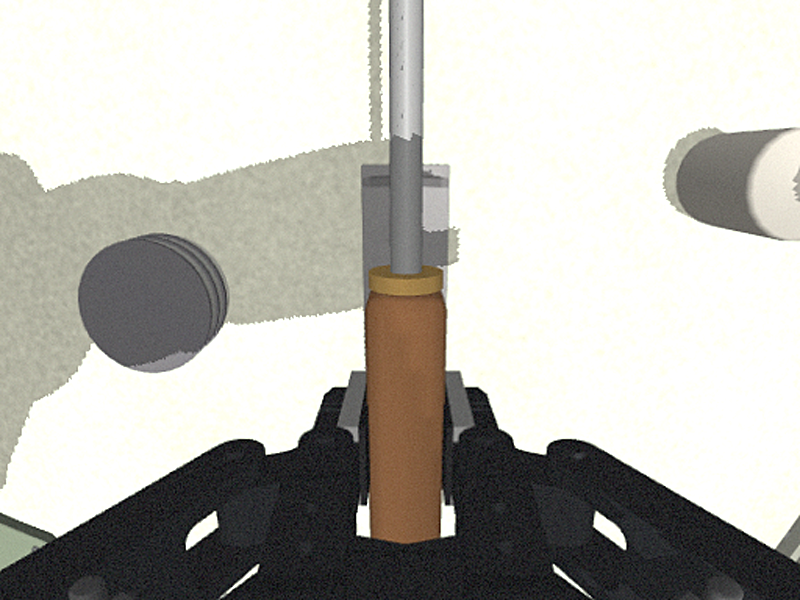

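```bash
python3 - <<'E'
from h import *
import pickle
c,o=pickle.load(open('w2.pkl','rb'))
d=lambda px:unz(px,1/.64,0,0)
R=np.array(o['tcp_rot']);p=np.array(o['tcp_pos'])
for px,dz in (([406,267],.0552-.012),([406,274],.0552-.004),([406,0],.0552)):
    print(R.T@(ray(d([px]),c,p[2]-dz)[0]-p))
c=arm.camera_params("scene");im=arm.read_camera("scene")
a=cv2.resize(im[120:300,100:400,::-1],None,fx=2.66,fy=2.66,interpolation=cv2.INTER_CUBIC);cv2.imwrite("pics/s2.png",cv2.convertScaleAbs(a,alpha=1.5))
for dz in (-.02,-.01,0,.01,.02):  # nose tip, at pitch offsets
    for xo in (-.012,): print(dz,(proj(p+R@[xo+.25,0,.0552+.038+dz],c)-[100,120])*2.66,(proj(p+R@[xo+.254,0,.0552+dz],c)-[100,120])*2.66)
E
```

```text
[0.047  0.0001 0.0433]
[0.0437 0.0001 0.0513]
[ 0.1062 -0.0001  0.0553]
-0.02 [[216.1118 225.6655]] [[212.5899 205.2332]]
-0.01 [[217.1946 231.5087]] [[213.7096 211.2938]]
0 [[218.2677 237.2966]] [[214.8191 217.2961]]
0.01 [[219.3313 243.0299]] [[215.9186 223.2408]]
0.02 [[220.3855 248.7093]] [[217.0082 229.1288]]
```

View pics/s2.png

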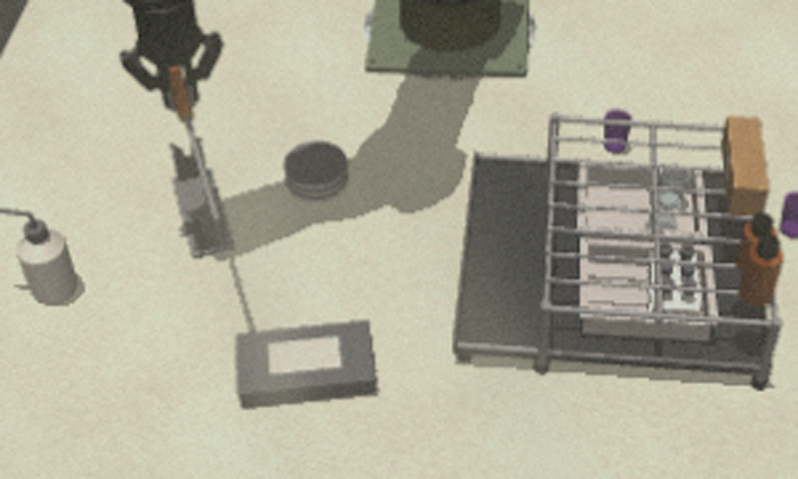

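```bash
cat >> h.py <<'E'
from scipy.spatial.transform import Rotation as Ro
RACK=np.array([.5439,.2472]); YAW=np.radians(88.0); XO,ZO=-.007,.0552
EX=np.array([np.cos(YAW),np.sin(YAW),0]); EY=np.array([-EX[1],EX[0],0])
Rd=np.c_[EX,np.cross([0,0,-1],EX),[0,0,-1]]
def pose(nx,ry,z,th):
    "nose rack x, rod rack y, rod axis z (mm), roll deg -> tcp R,p"
    R=Ro.from_rotvec(-np.radians(th)*EX).as_matrix()@Rd
    G=np.r_[RACK,0]+EX*(nx-250)/1e3+EY*ry/1e3+[0,0,z/1e3]
    return R,G-R@[XO,0,ZO]
def plan(*poses,start=None):
    o=arm.get_obs() if start is None else None
    R0,p0=(np.array(o['tcp_rot']),np.array(o['tcp_pos'])) if o else start
    for q in poses:
        R,p=pose(*q); print(q,"tcp",p.round(4),"shift",(p-p0).round(4),"turn",Ro.from_matrix(R@R0.T).as_rotvec().round(3))
def where():
    o=arm.get_obs();R=np.array(o['tcp_rot']);G=np.array(o['tcp_pos'])+R@[XO,0,ZO];N=G+R@[.25,0,.034]
    d=(G-np.r_[RACK,0])*1e3;n=(N-np.r_[RACK,0])*1e3
    print("grip rack",d@EX,d@EY,d[2],"nosept",n@EX,n@EY,n[2],"rod dir",R[:,0]@EX,R[:,0]@EY,R[2,0],"roll",np.degrees(np.arctan2(-R[2,1],-R[2,2])),"F",np.array(o['contact_force'])@np.c_[EX,EY,[0,0,1]],"grip",o['gripper_force'],"q",np.round(o['joint_positions'],0),o['time'])
E
python3 -c "
from h import *
where(); plan((-125,73,220,0))
plan((-125,73,220,60),(-125,73,98.5,60),start=pose(-125,73,220,0))"
```

```text
grip rack -580.3570364418664 51.46015688468241 231.06557106665156 nosept -477.7847406617594 -176.51132552577926 196.94919162839946 rod dir 0.410159967365516 -0.9120134781630631 -0.0004656389491527287 roll 0.07168791909837945 F [ 0.5954  0.0091 -3.4499] grip 59.017115235328674 q [ 16.  46.  33.  86. -28.  56. -12.] 4.9667
(-125, 73, 220, 0) tcp [ 0.4581 -0.118   0.2752] shift [-0.0206  0.2104 -0.0111] turn [-0.    -0.001  1.148]
(-125, 73, 220, 60) tcp [ 0.4103 -0.1164  0.2476] shift [-0.0478  0.0017 -0.0276] turn [-0.037 -1.047 -0.   ]
(-125, 73, 98.5, 60) tcp [ 0.4103 -0.1164  0.1261] shift [-0.0478  0.0017 -0.1491] turn [-0.037 -1.047 -0.   ]
```

```bash
python3 -m creep '[[0,0,0.02,0,0,0,0.1],[0,-0.005,0.04,0,0,0,0.2],[0,-0.005,0.06,0,0,0,0.3],[0,-0.01,0.08,0,0,0,0.4],[0,-0.01,0.1,0,0,0,0.5],[0,-0.01,0.12,0,0,0,0.6],[0,-0.015,0.14,0,0,0,0.7],[0,-0.015,0.16,0,0,0,0.8],[0,-0.02,0.18,0,0,0,0.9],[0,-0.02,0.2,0,0,0,1.0],[0,-0.0205,0.21,-0.005,0,0,1.1],[0,-0.0205,0.21,-0.01,0,0,1.148]]' && python3 -m creep '[[0,0,0,0,0,0,0],[0,0,0,0,0,0,0],[0,-0.005,0,0,-0.004,-0.1,0],[0,-0.01,0,0,-0.007,-0.2,0],[0,-0.014,0,0,-0.011,-0.3,0],[0,-0.019,0,0,-0.014,-0.4,0],[0,-0.024,0,-0.01,-0.018,-0.5,0],[0,-0.028,0,-0.015,-0.021,-0.6,0],[0,-0.033,0,-0.02,-0.025,-0.7,0],[0,-0.037,0,-0.02,-0.029,-0.8,0],[0,-0.042,0,-0.025,-0.032,-0.9,0],[0,-0.047,0,-0.027,-0.036,-1.0,0]]' ; python3 -c "
from h import *
where(); plan((-125,73,220,60),(-125,73,98.5,60))"
```

```text
time: 5.97
tcp_pos: [0.4582, -0.1163, 0.2761]
tcp_rot: [[0.026, 1.0, -0.002], [1.0, -0.026, 0.001], [0.001, -0.002, -1.0]]
contact_force: [-0.1, -0.1, -3.3]
width: 0.22
gripper_force: 59.2
time: 6.97
tcp_pos: [0.4602, -0.1565, 0.3566]
tcp_rot: [[0.003, 0.807, 0.59], [0.999, -0.029, 0.035], [0.046, 0.589, -0.807]]
contact_force: [0.4, -0.0, -3.2]
width: 0.223
gripper_force: 63.6
grip rack -410.2978792711726 36.86430583808353 311.7265633736741 nosept -158.79545627008204 24.805359988203918 295.6918183002352 rod dir 0.9984554860167626 0.031813081513485456 0.045547450945648646 roll -36.16161834228583 F [-0.0305 -0.3735 -3.2198] grip 63.62269163131714 q [ 42.  25. -31. 124. -76.   0.  93.] 6.9667
(-125, 73, 220, 60) tcp [ 0.4103 -0.1164  0.2476] shift [-0.0499  0.0401 -0.109 ] turn [-0.053 -0.415 -0.041]
(-125, 73, 98.5, 60) tcp [ 0.4103 -0.1164  0.1261] shift [-0.0499  0.0401 -0.2305] turn [-0.053 -0.415 -0.041]
```

```bash
python3 -c "
from h import *
plan((-125,73,250,0))"
```

```text
(-125, 73, 250, 0) tcp [ 0.4581 -0.118   0.3052] shift [-0.0021  0.0385 -0.0514] turn [-0.032  0.632 -0.016]
```

```bash
python3 -m creep '[[0,0,0.005,-0.005,-0.003,0.1,0],[0,0,0.01,-0.01,-0.008,0.2,-0.004],[0,0,0.02,-0.02,-0.014,0.3,-0.008],[0,0,0.025,-0.03,-0.02,0.4,-0.01],[0,-0.002,0.03,-0.04,-0.025,0.5,-0.012],[0,-0.002,0.0385,-0.05,-0.03,0.6,-0.015],[0,-0.002,0.0385,-0.051,-0.032,0.632,-0.016],[0,-0.002,0.0385,-0.051,-0.032,0.632,-0.016],[0,-0.002,0.0385,-0.051,-0.032,0.632,-0.016],[0,-0.002,0.0385,-0.051,-0.032,0.632,-0.016]]' ; python3 -c "
from h import *
where(); plan((-125,73,250,0),(-125,73,250,-60))"
```

```text
time: 7.8
tcp_pos: [0.4592, -0.1164, 0.3047]
tcp_rot: [[0.031, 0.999, -0.01], [1.0, -0.031, -0.003], [-0.003, -0.01, -1.0]]
contact_force: [2.6, 0.8, -3.7]
width: 0.225
gripper_force: 63.5
grip rack -373.46235378775805 72.45369802494939 249.53430844602013 nosept -123.56270544315241 73.65924456484495 214.825341091998 rod dir 0.9999898526634827 0.003494627621794048 -0.0028429118612921336 roll 0.5598719830148805 F [ 0.8672 -2.5254 -3.7148] grip 63.51406931877136 q [-11.  37.  39. 106. -30.  48.  41.] 7.8
(-125, 73, 250, 0) tcp [ 0.4581 -0.118   0.3052] shift [-0.0011 -0.0017  0.0005] turn [ 0.003 -0.01  -0.003]
(-125, 73, 250, -60) tcp [ 0.5059 -0.1197  0.2776] shift [ 0.0467 -0.0033 -0.0271] turn [ 0.037  1.037 -0.005]
```

```bash
python3 -m creep '[[0,0.004,0,0,0.003,0.09,0],[0,0.008,0,0,0.006,0.18,0],[0,0.012,0,0,0.01,0.27,0],[0,0.016,0,-0.005,0.013,0.36,0],[0,0.02,0,-0.005,0.016,0.45,-0.001],[0,0.025,-0.001,-0.01,0.019,0.54,-0.002],[0,0.029,-0.002,-0.015,0.022,0.63,-0.003],[0,0.033,-0.002,-0.015,0.026,0.72,-0.004],[0,0.037,-0.003,-0.02,0.03,0.81,-0.005],[0,0.041,-0.003,-0.025,0.033,0.9,-0.005],[0,0.045,-0.003,-0.027,0.037,1.0,-0.005],[0,0.0467,-0.0033,-0.027,0.037,1.037,-0.005]]' ; python3 -m creep '[[0,0,0,0,0,0,0],[0,0,0,0,0,0,0],[0,0,0,0,0,0,0]]' ; python3 -c "
from h import *
where(); plan((-125,73,250,-60),(-125,73,98.5,-60))"
```

```text
time: 8.8
tcp_pos: [0.4971, -0.1205, 0.2723]
tcp_rot: [[0.038, 0.511, -0.859], [0.999, -0.016, 0.034], [0.004, -0.859, -0.511]]
contact_force: [-0.6, -1.3, -4.5]
width: 0.225
gripper_force: 63.7
time: 9.05
tcp_pos: [0.4966, -0.1208, 0.2749]
tcp_rot: [[0.039, 0.516, -0.856], [0.999, -0.019, 0.034], [0.001, -0.856, -0.516]]
contact_force: [-0.0, -0.2, -2.2]
width: 0.22
gripper_force: 63.6
grip rack -376.18055000446935 81.77611086672026 246.3876417346358 nosept -126.05927318742526 109.98201559120302 229.07366408404883 rod dir 0.9999928647283282 -0.0036583772033823435 0.0009416839542719963 roll 58.92504350564586 F [-0.2288  0.0415 -2.1752] grip 63.638012409210205 q [  0.  65.  22.  59.  -4. 116.  19.] 9.05
(-125, 73, 250, -60) tcp [ 0.5059 -0.1197  0.2776] shift [0.0093 0.0011 0.0027] turn [-0.     0.019  0.004]
(-125, 73, 98.5, -60) tcp [ 0.5059 -0.1197  0.1261] shift [ 0.0093  0.0011 -0.1488] turn [-0.     0.019  0.004]
```

```bash
python3 -m creep '[[0,0.002,0,-0.02,0,0,0],[0,0.004,0,-0.04,0,0,0],[0,0.006,0,-0.06,0,0,0],[0,0.008,0.001,-0.08,0,0,0.002],[0,0.0093,0.001,-0.1,0,0,0.004],[0,0.0093,0.001,-0.115,0,0.01,0.004],[0,0.0093,0.001,-0.12,0,0.019,0.004],[0,0.0093,0.001,-0.12,0,0.019,0.004],[0,0.0093,0.001,-0.12,0,0.019,0.004]]' ;  python3 -c "
from h import *
where(); plan((-125,73,99,-60))
c=arm.camera_params('scene');im=arm.read_camera('scene')
cv2.imwrite('pics/s3raw.png',im[:,:,::-1])
a=cv2.resize(im[130:280,230:410,::-1],None,fx=4,fy=4,interpolation=cv2.INTER_CUBIC);cv2.imwrite('pics/s3.png',cv2.convertScaleAbs(a,alpha=1.5))
o=arm.get_obs();R=np.array(o['tcp_rot']);p=np.array(o['tcp_pos'])
f=lambda v:((proj(p+R@v,c)-[229.5,129.5])*4).round(0)
for dz in (-.01,0,.01):
  n=R.T@np.array([0,0,dz])
  print(dz,'bend',f([XO+.25,0,ZO]+n),'tip',f([XO+.25,0,ZO+.038]+n),'grip front',f([XO+.052,0,ZO]+n))
"
```

```text
time: 9.8
tcp_pos: [0.5062, -0.1192, 0.1553]
tcp_rot: [[0.032, 0.497, -0.867], [0.999, -0.018, 0.027], [-0.002, -0.867, -0.497]]
contact_force: [-0.1, -0.1, -2.8]
width: 0.225
gripper_force: 63.7
grip rack -374.6273853864272 72.79580527721464 127.81494323981151 nosept -124.73139382196945 102.92579693962635 110.48932629727706 rod dir 0.9999954107740532 0.002544435971780178 -0.0016444684301794822 roll 60.16618850092577 F [-0.056   0.1427 -2.7988] grip 63.67198705673218 q [  1.  75.  21.  57.  -7. 109.  17.] 9.8
(-125, 73, 99, -60) tcp [ 0.5059 -0.1197  0.1266] shift [-0.0003 -0.0005 -0.0287] turn [ 0.002 -0.003 -0.003]
-0.01 bend [[267. 207.]] tip [[268. 198.]] grip front [[ 50. 194.]]
0 bend [[267. 199.]] tip [[268. 190.]] grip front [[ 49. 186.]]
0.01 bend [[268. 191.]] tip [[269. 182.]] grip front [[ 49. 178.]]
```

View pics/s3.png

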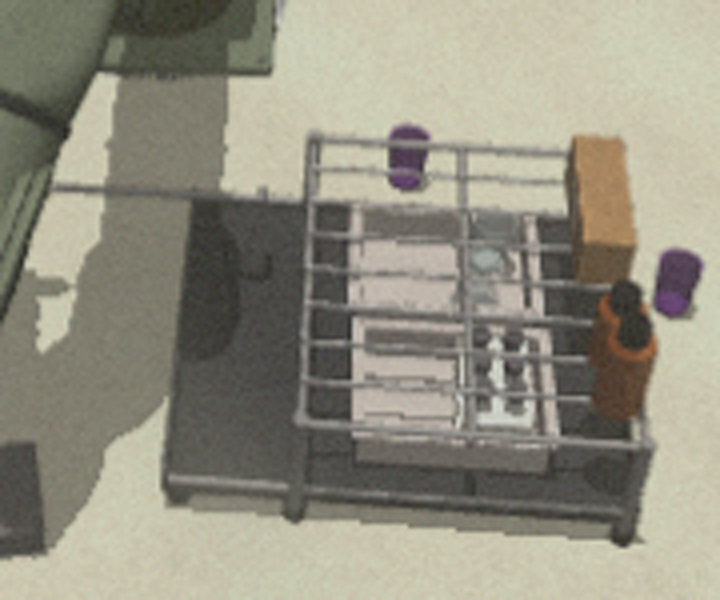

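The rod is level: it leaves the hand at (50, 187) and bends at (265, 196), with the tip at (263, 189) pointing toward the robot. The upper deck's front edge runs (313, 137)–(300, 418), and the tray's front rim is at u≈352.

```bash
python3 -c "
from h import *
c=arm.camera_params('scene');t=arm.camera_params('top')
u=lambda px:unz(px,4,230,130)
L=np.array([[-86,176,123],[-86,-176,123],[-200,-180,42],[190,-176,123],[-86,-176,0],[190,-176,0]])/1e3
ps=u([[315,137],[302,420],[167,483],[646,437],[296,518],[626,542]])
k=lambda px:unz(px,5,85,140);d=lambda px:unz(px,1/.64,0,0)
Lt=np.array([[-200,180,42],[-86,176,123],[190,176,123],[-200,-180,42],[-86,-176,123]])/1e3
pt=np.r_[k([[757,545],[545,548],[50,572]]),d([[360,210],[298,200]])]
for ob in ([(c,L,ps)],[(t,Lt,pt)]):
  p,r=fit(ob,[.54,.25,1.54]);print(p[:2],np.degrees(p[2]));print(r.round(1).tolist())
# tray front rim corners near/far in scene
L=np.array([[-87,69.5,70],[-87,-69.5,70]])/1e3
print((proj(place([.4718,.286,np.radians(87.7)],L),c)-[229.5,129.5])*4)
print(ray(u([[352,208],[351,318]]),c,.07))
"
```

```text
[0.5514 0.2494] 88.3810435016464
[[-0.3, -0.1], [0.7, 0.7], [-1.1, -0.6], [1.3, 1.8], [0.1, -0.3], [-0.6, -1.0]]
[0.5436 0.2461] 87.59382946161254
[[0.4, 2.3], [0.2, -0.0], [-0.8, 0.3], [0.4, -1.3], [-0.3, -0.7]]
[[346.5844 198.509 ]
 [343.4163 303.7293]]
[[0.4124 0.2071 0.07  ]
 [0.5556 0.2031 0.07  ]]
```

```bash
python3 -m creep '[[0,0.002,0,-0.01,0,0,0],[0,0.004,0,-0.02,0,0,0],[0,0.006,0,-0.028,0.002,-0.003,-0.003],[0,0.006,0,-0.028,0.002,-0.003,-0.003],[0,0.006,0,-0.028,0.002,-0.003,-0.003],[0,0.006,0,-0.028,0.002,-0.003,-0.003]]' ;  python3 -c "
from h import *
where(); plan((-125,67,99.5,-60),(-5,67,99.5,-60))"
```

```text
time: 10.35
tcp_pos: [0.5119, -0.1191, 0.1265]
tcp_rot: [[0.035, 0.498, -0.866], [0.999, -0.017, 0.031], [0.001, -0.867, -0.499]]
contact_force: [0.2, -0.4, -2.0]
width: 0.224
gripper_force: 63.7
grip rack -374.1082697506861 67.00995714987987 99.00262064162463 nosept -124.07234614398895 96.3437954542613 82.3424034618184 rod dir 0.9999991619300254 -0.0005525254284528624 0.0011708351283293704 roll 60.09153501619925 F [-0.3593 -0.2234 -1.9843] grip 63.683130741119385 q [  1.  78.  20.  54.  -7. 109.  17.] 10.35
(-125, 67, 99.5, -60) tcp [ 0.5119 -0.1199  0.1271] shift [-0.0001 -0.0008  0.0006] turn [-0.001 -0.002  0.001]
(-5, 67, 99.5, -60) tcp [0.5161 0.     0.1271] shift [0.0041 0.1191 0.0006] turn [-0.001 -0.002  0.001]
```

```bash
python3 -m creep '[[0,0.0004,0.01,0,0,0,0],[0,0.0008,0.02,0,0,0,0],[0,0.001,0.03,0,0,0,0],[0,0.0014,0.04,0,0,0,0],[0,0.0018,0.05,0,0,0,0],[0,0.002,0.06,0,0,0,0],[0,0.002,0.06,0,0,0,0]]';  python3 -c "
from h import *
where();plan((-5,67,99.5,-60))"
```

```text
time: 10.93
tcp_pos: [0.5141, -0.0565, 0.1264]
tcp_rot: [[0.033, 0.498, -0.866], [0.999, -0.014, 0.03], [0.003, -0.867, -0.499]]
contact_force: [0.4, 0.0, -2.9]
width: 0.219
gripper_force: 63.7
grip rack -311.58437550588695 66.98271423728139 98.87749874222756 nosept -61.585639849829505 96.83068379634143 82.57624469310248 rod dir 0.9999954322097154 0.0015104411527316287 0.0026180388134823397 roll 60.085927599990654 F [ 0.0221 -0.3798 -2.8788] grip 63.72353553771973 q [ -4.  78.  19.  56. -11. 108.  12.] 10.9333
(-5, 67, 99.5, -60) tcp [0.5161 0.     0.1271] shift [0.0019 0.0566 0.0007] turn [-0.003 -0.001 -0.002]
```

```bash
python3 -m creep '[[0,0.0004,0.01,0,0,0,0],[0,0.0008,0.02,0,-0.002,0,0],[0,0.001,0.03,0,-0.003,0,0],[0,0.0014,0.04,0,-0.003,0,-0.002],[0,0.0018,0.05,0,-0.003,0,-0.002],[0,0.002,0.057,0,-0.003,0,-0.002],[0,0.002,0.057,0,-0.003,0,-0.002],[0,0.002,0.057,0,-0.003,0,-0.002]]';  python3 -c "
from h import *
where();plan((-5,67,99.5,-45),(-5,67,96,-30),(-5,67,87,-15),(-5,67,80,0))
im=arm.read_camera('scene');cv2.imwrite('pics/s4raw.png',im[:,:,::-1])
a=cv2.resize(im[130:280,230:410,::-1],None,fx=4,fy=4,interpolation=cv2.INTER_CUBIC);cv2.imwrite('pics/s4.png',cv2.convertScaleAbs(a,alpha=1.5))"
```

```text
time: 11.6
tcp_pos: [0.5159, -0.0019, 0.1264]
tcp_rot: [[0.037, 0.498, -0.866], [0.999, -0.02, 0.031], [-0.002, -0.867, -0.499]]
contact_force: [-0.7, -0.6, -2.0]
width: 0.222
gripper_force: 63.7
grip rack -256.8593214572313 67.16071103012521 98.90576854852696 nosept -6.832214536901855 96.11582796195633 81.46882476487771 rod dir 0.999995959442128 -0.002072808792374757 -0.0019453953655584344 roll 60.09602682747617 F [-0.6629  0.7153 -2.0473] grip 63.733588457107544 q [ -8.  77.  18.  57. -14. 109.   8.] 11.6
(-5, 67, 99.5, -45) tcp [0.5073 0.0003 0.1385] shift [-0.0086  0.0022  0.0121] turn [-0.008 -0.263  0.002]
(-5, 67, 96, -30) tcp [0.4959 0.0007 0.1438] shift [-0.02    0.0026  0.0174] turn [-0.017 -0.525  0.003]
(-5, 67, 87, -15) tcp [0.4826 0.0012 0.1403] shift [-0.0333  0.0031  0.0139] turn [-0.026 -0.787  0.003]
(-5, 67, 80, 0) tcp [0.4683 0.0017 0.1352] shift [-0.0476  0.0036  0.0088] turn [-0.036 -1.048  0.003]
```

View pics/s4.png

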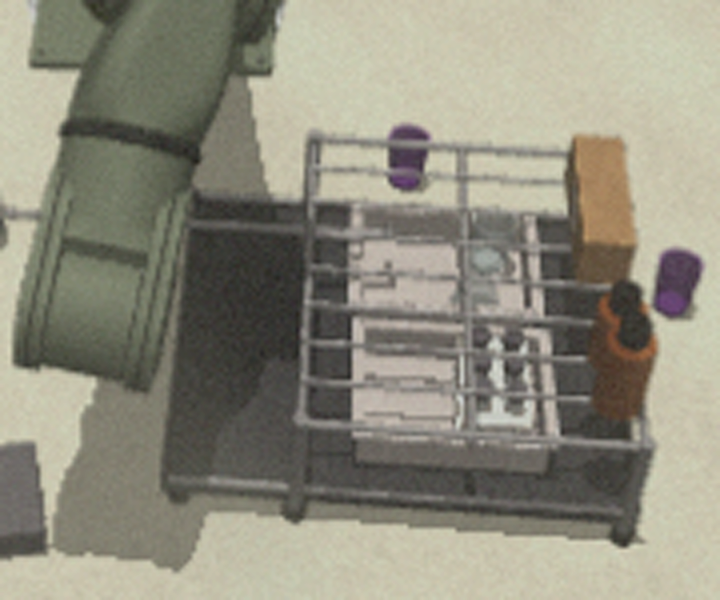

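```bash
python3 -c "
from h import *
plan((-5,62,97,-45),(-5,62,94,-30),(-5,62,91,-15),(-5,62,88,0),(-5,62,80,0))"
```

```text
(-5, 62, 97, -45) tcp [0.5123 0.0002 0.136 ] shift [-0.0036  0.0025  0.0096] turn [-0.007 -0.263  0.003]
(-5, 62, 94, -30) tcp [0.5009 0.0006 0.1418] shift [-0.015   0.0029  0.0154] turn [-0.017 -0.525  0.003]
(-5, 62, 91, -15) tcp [0.4876 0.001  0.1443] shift [-0.0283  0.0033  0.0179] turn [-0.026 -0.787  0.003]
(-5, 62, 88, 0) tcp [0.4733 0.0015 0.1432] shift [-0.0426  0.0038  0.0168] turn [-0.036 -1.048  0.003]
(-5, 62, 80, 0) tcp [0.4733 0.0015 0.1352] shift [-0.0426  0.0038  0.0088] turn [-0.036 -1.048  0.003]
```

```bash
python3 -m creep '[[0,-0.001,0.001,0.003,-0.003,-0.09,0.001],[0,-0.002,0.002,0.006,-0.005,-0.18,0.002],[0,-0.0036,0.0025,0.0096,-0.007,-0.263,0.003],[0,-0.007,0.0025,0.012,-0.01,-0.35,0.003],[0,-0.011,0.003,0.014,-0.014,-0.44,0.003],[0,-0.015,0.003,0.0154,-0.017,-0.525,0.003],[0,-0.019,0.003,0.0165,-0.02,-0.61,0.003],[0,-0.024,0.003,0.0175,-0.023,-0.7,0.003],[0,-0.0283,0.0033,0.018,-0.026,-0.787,0.003],[0,-0.033,0.0035,0.018,-0.029,-0.87,0.003],[0,-0.038,0.0037,0.0175,-0.032,-0.96,0.003],[0,-0.0426,0.0038,0.017,-0.036,-1.048,0.003]]' ; python3 -c "
from h import *
where();plan((-5,62,88,0),(-5,62,80,0))"
```

```text
time: 12.65
tcp_pos: [0.4729, 0.0012, 0.1441]
tcp_rot: [[0.035, 0.999, 0.004], [0.999, -0.035, -0.001], [-0.001, 0.004, -1.0]]
contact_force: [1.3, 0.5, -3.3]
width: 0.225
gripper_force: 63.6
grip rack -255.41000883557916 62.11699768011551 88.88191117359362 nosept -5.455006690513369 61.934185345266805 54.55315526385574 rod dir 0.9999991206378187 -0.00016119017217297146 -0.0013163363239016347 roll -0.2401745131056685 F [ 0.5156 -1.3127 -3.3202] grip 63.55679512023926 q [-10.  49.  11. 115. -28.  18.  22.] 12.65
(-5, 62, 88, 0) tcp [0.4733 0.0015 0.1432] shift [ 0.0004  0.0003 -0.0009] turn [0.001 0.004 0.   ]
(-5, 62, 80, 0) tcp [0.4733 0.0015 0.1352] shift [ 0.0004  0.0003 -0.0089] turn [0.001 0.004 0.   ]
```

Nose is down behind the rim; next I lower it and draw slowly until it touches.

```bash
python3 -m creep '[[0,0,0,-0.003,0,0.004,0],[0,0,0,-0.006,0,0.004,0],[0,0,0,-0.009,0,0.004,0],[0,0,0,-0.009,0,0.004,0]]'; python3 -m creep '[[0,0,-0.003,0,0,0,0],[0,0,-0.006,0,0,0,0],[0,0,-0.009,0,0,0,0],[0,-0.0005,-0.012,0,0,0,0],[0,-0.0005,-0.015,0,0,0,0],[0,-0.0005,-0.018,0,0,0,0]]'; python3 -c "
from h import *
where()"
```

```text
time: 12.98
tcp_pos: [0.4735, 0.0017, 0.1336]
tcp_rot: [[0.035, 0.999, -0.007], [0.999, -0.035, 0.001], [0.0, -0.007, -1.0]]
contact_force: [0.6, 0.5, -1.7]
width: 0.223
gripper_force: 63.6
time: 13.48
tcp_pos: [0.4728, -0.0166, 0.1345]
tcp_rot: [[0.035, 0.999, -0.004], [0.999, -0.035, 0.0], [0.0, -0.004, -1.0]]
contact_force: [1.0, -0.9, -2.9]
width: 0.22
gripper_force: 63.6
grip rack -273.08331329095773 62.068156191754085 79.26094006602568 nosept -23.07560630979471 62.16093422624028 45.31778402158562 rod dir 0.9999999545363961 -0.00019942873910696354 0.00022617555937533282 roll 0.24036788460822467 F [-0.8966 -0.9903 -2.8671] grip 63.5535192489624 q [ -7.  50.  10. 115. -28.  17.  24.] 13.4833
```

```bash
python3 -m creep '[[0,0,-0.002,0,0,0,0],[0,0,-0.004,0,0,0,0],[0,0,-0.006,0,0,0,0],[0,0,-0.008,0,0,0,0],[0,0,-0.01,0,0,0,0]]'; python3 -m creep '[[0,0,-0.002,0,0,0,0],[0,0,-0.004,0,0,0,0],[0,0,-0.006,0,0,0,0],[0,0,-0.008,0,0,0,0],[0,0,-0.01,0,0,0,0]]'; python3 -c "
from h import *
where()"
```

```text
time: 13.9
tcp_pos: [0.4728, -0.0261, 0.1344]
tcp_rot: [[0.034, 0.999, -0.004], [0.999, -0.034, 0.001], [0.001, -0.004, -1.0]]
contact_force: [-0.5, 2.9, -3.7]
width: 0.222
gripper_force: 63.5
time: 14.32
tcp_pos: [0.4728, -0.0364, 0.1344]
tcp_rot: [[0.035, 0.999, -0.004], [0.999, -0.035, 0.0], [0.0, -0.004, -1.0]]
contact_force: [-0.8, 4.4, -3.6]
width: 0.219
gripper_force: 63.5
grip rack -292.84724306953694 61.366206066422706 79.20400588730061 nosept -42.838554122229944 61.515697956586045 45.26828572368166 rod dir 0.9999999667521264 3.151055517544788e-05 0.0002559352086920524 roll 0.2386443140152916 F [ 4.351   0.9367 -3.6083] grip 63.54074835777283 q [ -5.  50.  10. 115. -27.  17.  25.] 14.3167
```

```bash
python3 -m creep '[[0,0,-0.002,0,0,0,0],[0,0,-0.005,0,0,0,0],[0,0,-0.008,0,0,0,0],[0,0,-0.011,0,0,0,0],[0,0,-0.014,0,0,0,0],[0,0,-0.017,0,0,0,0],[0,-0.0005,-0.02,0,0,0,0],[0,-0.001,-0.023,0,0,0,0],[0,-0.001,-0.026,0,0,0,0],[0,-0.001,-0.029,0,0,0,0],[0,-0.001,-0.032,0,0,0,0],[0,-0.001,-0.034,0,0,0,0]]'; python3 -m creep '[[0,0,-0.002,0,0,0,0],[0,0,-0.005,0,0,0,0],[0,0,-0.008,0,0,0,0],[0,0,-0.011,0,0,0,0],[0,0,-0.014,0,0,0,0],[0,0,-0.017,0,0,0,0],[0,-0.0005,-0.02,0,0,0,0],[0,-0.001,-0.023,0,0,0,0],[0,-0.001,-0.026,0,0,0,0],[0,-0.001,-0.029,0,0,0,0],[0,-0.001,-0.032,0,0,0,0],[0,-0.001,-0.034,0,0,0,0]]'; python3 -m creep '[[0,0,-0.002,0,0,0,0],[0,0,-0.005,0,0,0,0],[0,0,-0.008,0,0,0,0],[0,0,-0.011,0,0,0,0],[0,0,-0.014,0,0,0,0],[0,0,-0.017,0,0,0,0],[0,-0.0005,-0.02,0,0,0,0],[0,-0.001,-0.023,0,0,0,0],[0,-0.001,-0.026,0,0,0,0],[0,-0.001,-0.029,0,0,0,0],[0,-0.001,-0.032,0,0,0,0],[0,-0.001,-0.034,0,0,0,0]]'; python3 -c "
from h import *
where()
im=arm.read_camera('top');cv2.imwrite('pics/t5raw.png',im[:,:,::-1])
a=cv2.resize(im[140:260,85:265,::-1],None,fx=4.4,fy=4.4,interpolation=cv2.INTER_CUBIC);cv2.imwrite('pics/t5.png',cv2.convertScaleAbs(a,alpha=1.6))"
```

```text
time: 15.32
tcp_pos: [0.4718, -0.0706, 0.1344]
tcp_rot: [[0.035, 0.999, -0.004], [0.999, -0.035, 0.0], [0.0, -0.004, -1.0]]
contact_force: [-0.3, 3.0, -3.3]
width: 0.223
gripper_force: 63.5
time: 16.32
tcp_pos: [0.4708, -0.1046, 0.1344]
tcp_rot: [[0.035, 0.999, -0.004], [0.999, -0.035, 0.0], [0.0, -0.004, -1.0]]
contact_force: [0.3, 3.7, -2.9]
width: 0.221
gripper_force: 63.5
time: 17.32
tcp_pos: [0.4698, -0.1386, 0.1344]
tcp_rot: [[0.035, 0.999, -0.004], [0.999, -0.035, 0.0], [0.0, -0.004, -1.0]]
contact_force: [0.3, 2.8, -2.3]
width: 0.227
gripper_force: 63.5
grip rack -395.15663710197686 60.80360584750574 79.2423517481225 nosept -145.15359601820327 60.89945960669675 45.264855358278545 rod dir 0.9999999811156263 -0.00017282863983540661 8.887636432342879e-05 roll 0.2343428240781627 F [ 2.7925 -0.1783 -2.3297] grip 63.518829345703125 q [  8.  51.   9. 112. -22.  19.  33.] 17.3167
```

View pics/t5.png

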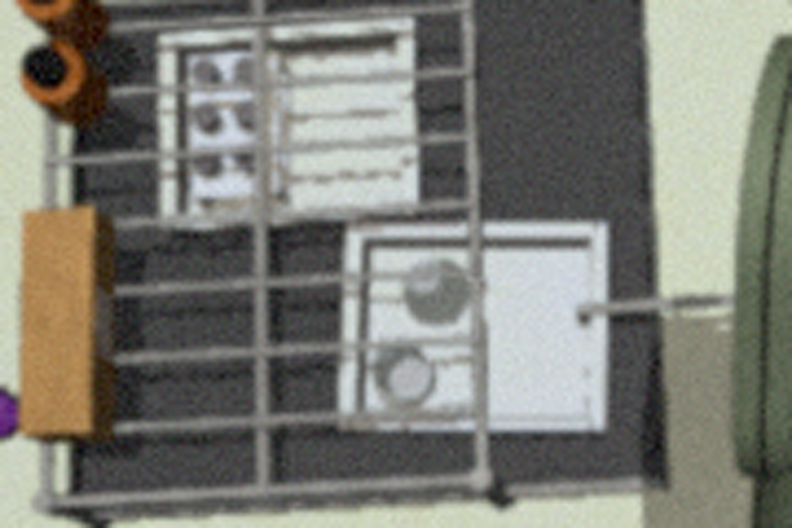

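The tray is out by about 100 mm and the glass is standing. Its front edge, (610, 222)–(605, 430), is turned about 3° against the stop because the nose at (585, 315) pulls above the tray's centre (v≈326). I will shift the nose about 18 mm toward the lagging side and continue.

```bash
python3 -m creep '[[0,0,0.003,0,0,0,0],[0,0,0.006,0,0,0,0],[0,-0.006,0.006,0,0,0,0],[0,-0.012,0.006,0,0,0,0],[0,-0.018,0.006,0,0,0,0],[0,-0.018,0.003,0,0,0,0],[0,-0.018,0,0,0,0,0],[0,-0.018,-0.002,0,0,0,0],[0,-0.018,-0.004,0,0,0,0],[0,-0.018,-0.006,0,0,0,0],[0,-0.018,-0.008,0,0,0,0],[0,-0.018,-0.01,0,0,0,0]]'; python3 -m creep '[[0,0,-0.002,0,0,0,0],[0,0,-0.004,0,0,0,0],[0,0,-0.006,0,0,0,0],[0,0,-0.008,0,0,0,0],[0,0,-0.01,0,0,0,0],[0,0,-0.012,0,0,0,0],[0,0,-0.014,0,0,0,0],[0,-0.0005,-0.016,0,0,0,0],[0,-0.0005,-0.018,0,0,0,0],[0,-0.0005,-0.02,0,0,0,0]]'; python3 -c "
from h import *
where()"
```

```text
time: 18.37
tcp_pos: [0.4519, -0.1483, 0.1344]
tcp_rot: [[0.035, 0.999, -0.004], [0.999, -0.035, 0.0], [0.0, -0.004, -1.0]]
contact_force: [1.0, 2.7, -2.6]
width: 0.224
gripper_force: 63.5
time: 19.2
tcp_pos: [0.4513, -0.1684, 0.1344]
tcp_rot: [[0.035, 0.999, -0.004], [0.999, -0.035, 0.0], [0.0, -0.004, -1.0]]
contact_force: [0.0, 3.7, -4.2]
width: 0.224
gripper_force: 63.5
grip rack -425.5156970360919 78.2779373519245 79.20722495059628 nosept -175.50712515965887 78.45270934818203 45.27076309824967 rod dir 0.9999999602022696 0.00012497441582031636 0.0002529364647566055 roll 0.24186864791192994 F [ 3.6603  0.1074 -4.2397] grip 63.499356508255005 q [ 12.  50.   8. 114. -21.  18.  35.] 19.2
```

```bash
python3 -m creep '[[0,0,-0.001,0,0,0,0],[0,0,-0.002,0,0,0,0],[0,0,-0.003,0,0,0,0],[0,0,-0.004,0,0,0,0]]'|grep contact; python3 -m creep '[[0,0,-0.001,0,0,0,0],[0,0,-0.002,0,0,0,0]]'|grep contact;  python3 -c "
from h import *
where()
im=arm.read_camera('top');cv2.imwrite('pics/t6raw.png',im[:,:,::-1])
a=cv2.resize(im[140:260,85:265,::-1],None,fx=4.4,fy=4.4,interpolation=cv2.INTER_CUBIC);cv2.imwrite('pics/t6.png',cv2.convertScaleAbs(a,alpha=1.6))"
```

```text
contact_force: [0.3, 3.8, -3.1]
contact_force: [1.4, 14.3, -5.6]
grip rack -430.3936149739908 78.21068727912416 79.0839637360833 nosept -180.3302979121799 78.59031152459202 45.55497112556057 rod dir 0.9999978786144412 0.000836978730920132 0.0018820821506175002 roll 0.28702957145962743 F [14.2908 -0.9124 -5.6009] grip 63.248051404953 q [ 13.  50.   8. 113. -21.  18.  36.] 19.7
```

```bash
cat > edge.py <<'E'
from h import *
t=arm.camera_params("top")
def run(f):
    im=cv2.imread(f).astype(float).min(axis=2); im=cv2.GaussianBlur(im,(3,3),0.7)
    def edge(rows,c0,c1,up):
        P=[]
        for v in rows:
            g=np.diff(im[v,c0:c1])*(1 if up else -1); i=int(np.argmax(g))
            if 0<i<len(g)-1 and g[i]>8: P.append([c0+i+.5+(g[i-1]-g[i+1])/(2*(g[i-1]-2*g[i]+g[i+1])),v])
        W=ray(P,t,.07)[:,:2]; k=np.ones(len(W),bool)
        for _ in range(4):
            c=np.polyfit(W[k,0],W[k,1],1); r=W[:,1]-np.polyval(c,W[:,0]); k=abs(r)<max(1.5*np.std(r[k]),.0015)
        return np.degrees(np.arctan(c[0])),np.polyval(c,.475),k.sum(),len(k),np.std(r[k])
    return edge
E
python3 - <<'E'
from edge import *
for f,c in (("pics/top0.png",(115,130)),("pics/t5raw.png",(152,172)),("pics/t6raw.png",(164,184))):
    print(f,"rear edge slope, y@x=.475:",run(f)(range(196,236),*c,True))
for f,c in (("pics/top0.png",(176,190)),("pics/t5raw.png",(215,230)),("pics/t6raw.png",(226,246))):
    print(f,"front edge:",run(f)(range(196,234),*c,False))
im=cv2.imread("pics/t6raw.png").min(axis=2)
for v in range(192,240,6): print(v,im[v,160:250].tolist())
E
```

```text
pics/top0.png rear edge slope, y@x=.475: (np.float64(-2.0657749600938975), np.float64(0.3742743874322725), np.int64(33), 33, np.float64(0.00017944269964524775))
pics/t5raw.png rear edge slope, y@x=.475: (np.float64(-5.539852988536324), np.float64(0.25772247910228613), np.int64(35), 40, np.float64(0.0005075610698669513))
pics/t6raw.png rear edge slope, y@x=.475: (np.float64(-2.864515444444067), np.float64(0.22182698977706258), np.int64(34), 40, np.float64(0.0003146980353571937))
pics/top0.png front edge: (np.float64(-2.278022863351125), np.float64(0.2005211863092662), np.int64(38), 38, np.float64(0.0004577777169212356))
pics/t5raw.png front edge: (np.float64(-5.284178098772254), np.float64(0.08228175620019948), np.int64(36), 36, np.float64(0.00017008717996677065))
pics/t6raw.png front edge: (np.float64(19.33583936346993), np.float64(0.05176129884919552), np.int64(10), 20, np.float64(0.0027353838965742984))
192 [32, 29, 29, 30, 32, 30, 24, 32, 40, 40, 41, 34, 34, 43, 62, 81, 87, 79, 85, 89, 85, 89, 94, 94, 98, 101, 112, 111, 112, 113, 109, 94, 88, 81, 82, 114, 121, 126, 119, 122, 120, 
[... 2502 characters left out ...]
103, 95, 87, 83, 70, 89, 119, 130, 129, 129, 124, 129, 128, 130, 128, 132, 127, 126, 129, 132, 129, 127, 127, 128, 127, 131, 128, 127, 127, 133, 127, 129, 126, 125, 125, 129, 130, 129, 128, 123, 111, 114, 127, 126, 120, 106, 111, 118, 116, 117, 117, 118, 111, 78, 73, 74, 72, 73, 69]
234 [79, 79, 78, 75, 76, 77, 78, 73, 80, 73, 73, 74, 75, 74, 73, 78, 93, 95, 85, 71, 77, 97, 102, 107, 104, 102, 103, 100, 96, 92, 91, 94, 83, 86, 87, 89, 121, 129, 129, 128, 127, 127, 129, 129, 131, 125, 130, 127, 126, 119, 117, 117, 118, 116, 120, 127, 123, 123, 130, 129, 128, 124, 129, 132, 128, 121, 116, 115, 117, 110, 106, 114, 119, 115, 126, 121, 109, 113, 115, 114, 113, 109, 99, 77, 71, 71, 69, 74, 70, 71]
```

```bash
python3 - <<'E'
import edge; from edge import *
import h
_r=h.ray
e=run("pics/top0.png")
for z in (.03,.042):
    edge.ray=lambda P,c,_z,z=z:_r(P,c,z)
    for rows in (range(142,246),range(142,195),range(195,246)): print(z,"rack front edge",e(rows,220,245,True))
edge.ray=lambda P,c,_z:_r(P,c,.123)
print("upper rail",e(range(142,246),188,200,False))
E
```

```text
0.03 rack front edge (np.float64(-2.2415243587675238), np.float64(0.04885670995576628), np.int64(104), 104, np.float64(0.0004676162543432446))
0.03 rack front edge (np.float64(-2.120178551949282), np.float64(0.048538909976428075), np.int64(53), 53, np.float64(0.00041815681145446))
0.03 rack front edge (np.float64(-2.212837652174601), np.float64(0.048908255843867925), np.int64(51), 51, np.float64(0.0005000557979181078))
0.042 rack front edge (np.float64(-2.24152435876752), np.float64(0.04854992459296501), np.int64(104), 104, np.float64(0.0004635535675764283))
0.042 rack front edge (np.float64(-2.120178551949278), np.float64(0.048239316193450205), np.int64(53), 53, np.float64(0.00041452383221438603))
0.042 rack front edge (np.float64(-2.2128376521745965), np.float64(0.04860207010376866), np.int64(51), 51, np.float64(0.0004957112738473497))
upper rail (np.float64(-2.2911200373085774), np.float64(0.15821794465575148), np.int64(103), 104, np.float64(0.0004155419710813693))
```

```bash
python3 -m creep '[[0,0,-0.0005,0,0,0,0],[0,0,-0.001,0,0,0,0]]'|grep contact; python3 -c "
from edge import *
where()
for i in range(2):
    im=arm.read_camera('top');cv2.imwrite(f'pics/t7{i}.png',im[:,:,::-1]); print(run(f'pics/t7{i}.png')(range(196,236),164,184,True))"
```

```text
contact_force: [2.2, 18.8, -4.7]
grip rack -430.4430344762427 78.21616979397963 78.94503611363946 nosept -180.33468688097236 78.80238490253551 45.75662224659949 rod dir 0.999993477229625 0.0015890229426056216 0.0032435326869834505 roll 0.3181353978908204 F [18.8821 -1.4975 -4.681 ] grip 63.15368056297302 q [ 13.  50.   8. 113. -21.  18.  36.] 19.9167
(np.float64(-2.8017252174612817), np.float64(0.2217546152555407), np.int64(35), 40, np.float64(0.00037168633631923513))
(np.float64(-2.8580007030656858), np.float64(0.22180500294539646), np.int64(34), 40, np.float64(0.0003247920480168349))
```

```bash
python3 - <<'E'
from h import *
t=arm.camera_params("top")
def side(f,c0,c1,r0,r1,down):
    im=cv2.GaussianBlur(cv2.imread(f).astype(float).min(axis=2),(3,3),.7);P=[]
    for u in range(c0,c1):
        g=np.diff(im[r0:r1,u])*(1 if down else -1);i=int(np.argmax(g))
        if 0<i<len(g)-1 and g[i]>8:P.append([u,r0+i+.5+(g[i-1]-g[i+1])/(2*(g[i-1]-2*g[i]+g[i+1]))])
    W=ray(P,t,.07);k=np.ones(len(W),bool)
    for _ in range(4):
        c=np.polyfit(W[k,1],W[k,0],1);r=W[:,0]-np.polyval(c,W[:,1]);k=abs(r)<max(1.5*np.std(r[k]),.0012)
    return np.degrees(np.arctan(c[0])),np.polyval(c,.13),k.sum(),len(k),np.std(r[k])
print("top0 top/bottom",side("pics/top0.png",125,180,190,204,True),side("pics/top0.png",125,180,236,248,False))
print("t5",side("pics/t5raw.png",195,220,185,197,True),side("pics/t5raw.png",195,220,230,245,False))
for f in ("pics/t6raw.png","pics/t70.png","pics/t71.png"):
    print(f,side(f,196,228,184,197,True),side(f,196,228,230,246,False))
E
```

```text
top0 top/bottom (np.float64(1.9952878476484273), np.float64(0.5348926925272365), np.int64(52), 52, np.float64(0.000344396227073783)) (np.float64(2.155290797230743), np.float64(0.3961943494036819), np.int64(53), 53, np.float64(0.0004897172287968176))
t5 (np.float64(5.6658348993378755), np.float64(0.5385587799891989), np.int64(25), 25, np.float64(0.00014751746670409315)) (np.float64(5.459640503019788), np.float64(0.39888034785430815), np.int64(25), 25, np.float64(0.00010363268989886623))
pics/t6raw.png (np.float64(1.8565919159532274), np.float64(0.5373162554479223), np.int64(29), 29, np.float64(0.000363772881145836)) (np.float64(2.4245105688072646), np.float64(0.399349677275714), np.int64(32), 32, np.float64(0.0005120966859816204))
pics/t70.png (np.float64(2.067879443576999), np.float64(0.5373462467489971), np.int64(25), 25, np.float64(0.000406719463744945)) (np.float64(2.3297443411210255), np.float64(0.39935068629106724), np.int64(32), 32, np.float64(0.0005310978350961824))
pics/t71.png (np.float64(2.0178497634551245), np.float64(0.5373282736986287), np.int64(27), 27, np.float64(0.0004285969589252238)) (np.float64(2.3667439646198414), np.float64(0.39932428990257895), np.int64(32), 32, np.float64(0.0004975503491268653))
```

```bash
python3 -m creep '[[0,0,0.001,0,0,0,0],[0,0,0.002,0,0,0,0],[0,0,0.004,0,0,0,0],[0,0,0.006,0,0,0,0],[0,0,0.009,0,0,0,0],[0,0,0.012,0,0,0,0],[0,0,0.012,0,0,0,0]]'|grep -A1 tcp_pos; python3 -c "
from h import *
where()"; python3 -m creep '[[0,0,0,0.01,0,0,0],[0,0,0,0.025,0,0,0],[0,0,0,0.05,0,0,0],[0,0,0,0.08,0,0,0],[0,0,0,0.11,0,0,0],[0,0,0,0.14,0,0,0],[0,0,0,0.16,0,0,0],[0,0,0,0.16,0,0,0],[0,0,0,0.16,0,0,0]]' ; python3 -c "
from h import *
where();print(arm.get_obs()['joint_positions'])"
```

```text
tcp_pos: [0.4514, -0.1625, 0.1344]
tcp_rot: [[0.034, 0.999, -0.004], [0.999, -0.034, 0.001], [0.0, -0.004, -1.0]]
grip rack -419.6886221735933 78.40827689876565 79.21426352173484 nosept -169.67264298754733 78.71964991289693 45.33339578655546 rod dir 0.9999996613707435 0.0006718218116792827 0.00047530395706301114 roll 0.24166544515758723 F [ 0.3704  0.4127 -3.044 ] grip 63.56163740158081 q [ 12.  50.   8. 114. -21.  17.  35.] 20.6
time: 21.35
tcp_pos: [0.4514, -0.1631, 0.2948]
tcp_rot: [[0.035, 0.999, -0.003], [0.999, -0.035, 0.0], [-0.0, -0.003, -1.0]]
contact_force: [-0.3, 0.8, -3.4]
width: 0.224
gripper_force: 63.6
grip rack -420.29336390774716 78.25624368651279 239.65044206037084 nosept -170.2953565090935 78.42634925802695 205.6362191411676 rod dir 0.9999999503801478 0.00030975035276026053 -5.739704694666836e-05 roll 0.1561625236119476 F [ 0.7537  0.3684 -3.43  ] grip 63.608243465423584 q [  6.  35.  18. 105. -15.  43.  30.] 21.35
[  5.5548  34.6825  18.2848 105.2506 -15.2099  42.6082  30.1158]
```

```bash
python3 -m creep '[[0,0,-0.015,0,0,0,-0.1],[0,0.005,-0.03,0,0,0,-0.2],[0,0.005,-0.045,0,0,0,-0.3],[0,0.01,-0.06,0,0,0,-0.4],[0,0.01,-0.075,0,0,0,-0.5],[0,0.015,-0.09,0,0,0,-0.6],[0,0.015,-0.105,0,0,0,-0.7],[0,0.02,-0.12,0,0,0,-0.8],[0,0.02,-0.135,0,0,0,-0.9],[0,0.025,-0.15,0,0,0,-1.0],[0,0.0276,-0.166,-0.0065,0,0,-1.1],[0,0.0276,-0.166,-0.0065,0,0,-1.148]]' >/dev/null; python3 -m creep '[[0,0,0,0,0,0,0],[0,0,0,0,0,0,0],[0,0,0,0,0,0,0]]'; cat > cmp.py <<'E'
from h import *
import pickle
o=arm.get_obs();R=np.array(o['tcp_rot']);p=np.array(o['tcp_pos'])
R0=Ro.from_euler('z',np.degrees(0),degrees=True)
T=np.array([.479,-.3287,.2883]);yaw=np.arctan2(R[1,0],R[0,0])
print("pos err",T-p,"yaw",np.degrees(yaw),"tilt",R[2,:2],"to 22.25:",np.radians(22.25)-yaw)
im=arm.read_camera('wrist');im=cv2.convertScaleAbs(cv2.resize(im[:,:,::-1],(800,600),interpolation=cv2.INTER_CUBIC),alpha=1.4)
cv2.imwrite('pics/w3.png',im);ref=cv2.imread('pics/w2.png')
for n,(x,y,w,h) in {"ring":(362,262,88,40),"rod":(380,20,52,90),"rod2":(382,180,46,70),"fingers":(300,370,200,160)}.items():
    m=cv2.matchTemplate(im[y-30:y+h+30,x-30:x+w+30] if y>=30 else im[:y+h+30,x-30:x+w+30],ref[y:y+h,x:x+w],cv2.TM_CCOEFF_NORMED);_,s,_,l=cv2.minMaxLoc(m)
    print(n,s,l[0]-30,l[1]-min(30,y))
E
python3 cmp.py
```

```text
time: 22.6
tcp_pos: [0.4789, -0.3287, 0.2874]
tcp_rot: [[0.925, 0.38, -0.002], [0.38, -0.925, 0.005], [-0.0, -0.005, -1.0]]
contact_force: [0.3, 0.1, -3.7]
width: 0.224
gripper_force: 63.5
pos err [0.0001 0.     0.0009] yaw 22.357252587802286 tilt [-0.0001 -0.005 ] to 22.25: -0.0018719107884341835
ring 0.8459791541099548 0 1
rod 0.8280797600746155 -3 16
rod2 0.8258762955665588 -1 -1
fingers 0.9876842498779297 0 0
```

```bash
python3 - <<'E'
import cv2,numpy as np
for f in("pics/w2.png","pics/w3.png"):
    im=cv2.GaussianBlur(cv2.imread(f).astype(float).min(axis=2),(5,5),0)
    for a,b in((5,40),(60,110),(200,250),(300,350)):
        pr=im[a:b].mean(0); g=np.diff(pr); l=350+np.argmin(g[350:406]);r=407+np.argmax(g[407:460]); print(f,a,l,r,(l+r)/2,end=" | ")
    print()
E
```

```text
pics/w2.png 5 388 423 405.5 | pics/w2.png 60 388 423 405.5 | pics/w2.png 200 361 422 391.5 | pics/w2.png 300 364 445 404.5 | 
pics/w3.png 5 384 420 402.0 | pics/w3.png 60 385 420 402.5 | pics/w3.png 200 364 452 408.0 | pics/w3.png 300 363 444 403.5 |
```

```bash
python3 -m creep '[[0,0,0,-0.02,0,0,-0.007],[0,0,0,-0.045,0,0,-0.007],[0,0,0,-0.07,0,0,-0.007],[0,0,0,-0.095,0,0,-0.007],[0,0,0,-0.115,0,0,-0.007],[0,0,0,-0.13,0,0,-0.007],[0,0,0,-0.14,0,0,-0.007],[0,0,0,-0.14,0,0,-0.007],[0,0,0,-0.14,0,0,-0.007]]'; python3 -m creep '[[0,0,0,-0.005,0,0,0],[0,0,0,-0.01,0,0,0],[0,0,0,-0.015,0,0,0],[0,0,0,-0.02,0,0,0],[0,0,0,-0.025,0,0,0],[0,0,0,-0.03,0,0,0],[0,0,0,-0.034,0,0,0],[0,0,0,-0.034,0,0,0],[0,0,0,-0.034,0,0,0]]'
```

```text
time: 23.4
tcp_pos: [0.479, -0.3292, 0.1483]
tcp_rot: [[0.928, 0.372, -0.001], [0.372, -0.928, 0.004], [0.0, -0.004, -1.0]]
contact_force: [-0.7, 0.1, -2.2]
width: 0.224
gripper_force: 63.5
time: 24.15
tcp_pos: [0.4789, -0.3292, 0.1138]
tcp_rot: [[0.928, 0.372, -0.002], [0.372, -0.928, 0.004], [0.0, -0.004, -1.0]]
contact_force: [0.2, 0.4, -2.4]
width: 0.218
gripper_force: 63.5
```

```bash
python3 -m creep '[[0,0,0,-0.002,0,0,0],[0,0,0,-0.004,0,0,0],[0,0,0,-0.006,0,0,0],[0,0,0,-0.006,0,0,0],[0,0,0,-0.006,0,0,0]]'|egrep 'tcp_pos|contact'; python3 -m creep '[[0,0,0,-0.0005,0,0,0],[0,0,0,-0.001,0,0,0],[0,0,0,-0.001,0,0,0]]'|egrep 'tcp_pos|contact'
```

```text
tcp_pos: [0.4789, -0.3292, 0.1079]
contact_force: [0.3, -0.1, -3.3]
tcp_pos: [0.479, -0.3292, 0.1073]
contact_force: [-1.4, 1.6, 5.3]
```

```bash
python3 -m creep '[[26,0,0,0,0,0,0],[30,0,0,0,0,0,0],[40,0,0,0,0,0,0],[60,0,0,0,0,0,0],[80,0,0,0,0,0,0],[100,0,0,0,0,0,0],[100,0,0,0,0,0,0],[100,0,0,0,0,0,0],[100,0,0,0,0,0,0],[100,0,0,0,0,0,0]]'|egrep 'width|contact'; python3 -m creep '[[100,0,0,0.01,0,0,0],[100,0,0,0.03,0,0,0],[100,0,0,0.06,0,0,0],[100,0,0,0.09,0,0,0],[100,0,0,0.12,0,0,0],[100,0,0,0.16,0,0,0],[100,-0.002,0.002,0.2,0,0,0],[100,-0.005,0.004,0.24,0,0,0],[100,-0.005,0.004,0.252,0,0,0],[100,-0.005,0.004,0.252,0,0,0],[100,-0.005,0.004,0.252,0,0,0],[100,-0.005,0.004,0.252,0,0,0]]'; python3 - <<'E'
from h import *
o=arm.get_obs();R=np.array(o['tcp_rot']);print(np.degrees(np.arctan2(R[1,0],R[0,0])))
im=arm.read_camera('wrist');im=cv2.convertScaleAbs(cv2.resize(im[:,:,::-1],(800,600),interpolation=cv2.INTER_CUBIC),alpha=1.4)
cv2.imwrite('pics/w4.png',im);ref=cv2.imread('pics/w1.png')
def hs(a): return cv2.inRange(cv2.cvtColor(a,cv2.COLOR_BGR2HSV),(3,110,40),(22,255,255))
for n,a in(("w1",ref),("w4",im)):
    ys,xs=np.where(hs(a)[150:380,380:450]>0);ys+=150;xs+=380
    print(n,"grip u med",np.median(xs),"v",np.percentile(ys,[0.5,99.5]),"u",np.percentile(xs,[1,99]),"slope",np.polyfit(ys,xs,1)[0])
    g=a.astype(float).min(axis=2)
    for r0,r1 in((10,40),(100,140),(356,376)):
        print(" row",r0,g[r0:r1,395:432].mean(0).round(0).astype(int).tolist())
E
```

```text
contact_force: [-0.6, -0.1, -0.4]
width: 0.996
time: 26.65
tcp_pos: [0.4737, -0.3249, 0.3585]
tcp_rot: [[0.928, 0.372, -0.002], [0.372, -0.928, 0.005], [-0.0, -0.005, -1.0]]
contact_force: [-0.0, 0.0, 0.6]
width: 1.001
gripper_force: 0.0
21.817492967976182
w1 grip u med 413.0 v [198. 343.] u [400. 425.] slope -0.002505892476160307
 row 10 [211, 213, 214, 215, 215, 215, 191, 156, 135, 130, 138, 136, 124, 110, 123, 143, 152, 170, 183, 189, 177, 155, 132, 136, 160, 191, 213, 213, 212, 211, 211, 213, 215, 214, 214, 215, 214]
 row 100 [214, 216, 216, 217, 219, 221, 198, 164, 139, 132, 141, 138, 122, 108, 122, 145, 157, 171, 180, 184, 173, 152, 135, 142, 170, 208, 228, 217, 214, 214, 215, 216, 215, 215, 214, 212, 212]
 row 356 [74, 75, 77, 77, 78, 82, 84, 86, 89, 102, 118, 140, 136, 113, 129, 155, 164, 175, 176, 168, 156, 143, 131, 127, 129, 113, 95, 89, 85, 83, 80, 77, 75, 74, 75, 75, 73]
w4 grip u med 415.0 v [199. 344.] u [402. 427.] slope 0.004852179312378691
 row 10 [211, 212, 212, 213, 216, 219, 210, 182, 140, 123, 135, 136, 128, 116, 120, 131, 144, 161, 178, 190, 183, 164, 151, 134, 128, 157, 195, 211, 216, 211, 211, 211, 212, 213, 214, 214, 215]
 row 100 [211, 209, 209, 210, 213, 218, 223, 209, 170, 140, 134, 138, 140, 135, 121, 119, 140, 160, 177, 189, 185, 168, 155, 138, 132, 152, 191, 221, 225, 215, 213, 214, 215, 216, 216, 214, 213]
 row 356 [73, 71, 72, 75, 76, 76, 78, 80, 81, 83, 86, 90, 105, 123, 143, 142, 120, 131, 157, 168, 176, 174, 167, 152, 135, 108, 100, 116, 107, 91, 85, 83, 81, 79, 76, 75, 74]
```

```bash
python3 - <<'E'
from edge import *
im=arm.read_camera('top')[:,:,::-1].copy();cv2.imwrite('pics/t8.png',im)
print("rear",run('pics/t8.png')(range(196,236),164,184,True),"front",run('pics/t8.png')(range(196,234),222,238,False))
a=cv2.imread('pics/top0.png');b=cv2.imread('pics/t71.png');f=cv2.imread('pics/t5raw.png')
def m(n,ref,x,y,w,h,k=8):
    r=cv2.matchTemplate(im[y-k:y+h+k,x-k:x+w+k],ref[y:y+h,x:x+w],cv2.TM_CCOEFF_NORMED);_,s,_,l=cv2.minMaxLoc(r);print(n,round(s,3),l[0]-k,l[1]-k)
m("slidebox",a,258,98,64,48);m("tubes",a,119,142,60,48);m("dishes",a,295,212,38,38);m("wash",a,396,128,34,34);m("hook",a,315,130,70,105)
m("flask+beaker vs t71",b,176,194,30,40)
r=cv2.matchTemplate(im[190:240,160:230],f[196:236,165:189],cv2.TM_CCOEFF_NORMED);print("glass vs t5",cv2.minMaxLoc(r))
E
```

```text
rear (np.float64(-2.9241786565656627), np.float64(0.22180973779626487), np.int64(34), 40, np.float64(0.00024508296360646365)) front (np.float64(-1.8854510003680867), np.float64(0.049484202477350074), np.int64(11), 16, np.float64(0.0005086529647545293))
slidebox 0.993 0 0
tubes 0.993 0 0
dishes 0.37 -5 8
wash 0.459 -8 -3
hook 0.32 -6 -8
flask+beaker vs t71 0.992 0 0
glass vs t5 (-0.25860050320625305, 0.6471278667449951, (30, 3), (17, 7))
```

```bash
python3 -c "
from bench import arm
print(arm.sign_off())"
```

```text
the job is handed in; nothing more can be done
None
```

The job is handed in: the hot tray is drawn up against the stop with the flask and beaker still standing in it, and the hook is back in its rest at its original position and height. The pull read at most 19 N and the job took about 27 s. Most tray edges read square with the stop; the rear edge read about 0.6° off. At the end I could confirm from the camera only that the other tray and slide box had not moved, because the arm hid the dishes and wash bottle.

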